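# Feed the orange with the juicer's star wheel

## Task

On the green juicer feed deck, push on a spoke of the white star wheel with one fingertip to turn it, so that the wheel sweeps the orange round until it drops into the round well; the lemon must stay up on the deck, so turn the wheel the way that brings the orange there first. Stop in time, with no spoke over the mouth of the well, and take the finger away. Touch neither fruit with the robot, lift nothing, and leave the jug and glass where they are.

Things in the scene. Friction and masses are not known exactly. Their poses are not given: they have to be found in the camera images.
- feeder: Fixed green block 300 x 300 mm, 90 mm high: the feed deck of a citrus juicer. Origin: centre of its underside, on the table; its x axis points towards the well. The flat top, 90 mm above the table, carries a white curb ring (inner radius 138 mm, outer 144, 40 mm high, slippery plastic) and the star wheel, both centred on the vertical axis through the origin. Place and yaw vary.
- well (a point): Centre of the mouth of the round well in the deck top, 92 mm from the wheel's axis along the deck's x axis. Hole diameter 86 mm, 85 mm deep, black floor; an orange that drops in lies wholly below the deck top. A spoke is clear of the mouth when its centre line is over 0.55 rad from the deck's x axis.
- wheel (a joint): Angle of the star wheel, rad, positive anticlockwise from above, range -2.6 to 2.6. At value q the spokes point q + 45, 135, 225 and 315 degrees anticlockwise from the deck's x axis: at 0 and at +-1.571 the well lies midway between two spokes. Starts within 0.18 of 0. Light friction (0.15 N m, 2 to 3 N of push at 100 mm radius); it stays where it is left.
- hub (a point): Centre of the hub's top, on the wheel's axis, 152 mm above the table; it turns with the wheel. Black hub, radius 27 mm. The wheel has four straight white radial spokes 90 degrees apart, each 10 mm thick, of smooth plastic, reaching to 128 mm from the axis and standing 15 to 50 mm above the deck top (105 to 140 mm above the table), with open pockets between.
- spoke_end (a point): Outer end, at the top edge, of the spoke that points q + 45 degrees from the deck's x axis: 128 mm from the wheel's axis, 140 mm above the table. At the start the pocket over the well and the one opposite it are empty; in each of the two side pockets (deck's +y and -y) lies one fruit, swept along by the spoke behind it when the wheel turns.
- orange: The orange: a ball of diameter 72 mm, about 0.18 kg, lying loose on the deck in one of the two side pockets, about 92 mm from the wheel's axis; origin at its centre (36 mm above the deck top). It rolls. Drops into the well after about a quarter turn of the wheel.
- lemon: The lemon: a yellow ball of diameter 58 mm with two small points, about 0.1 kg, lying loose in the other side pocket; origin at its centre (29 mm above the deck top). It would fall into the well too if the wheel were turned the other way.
- jug: Bystander: open steel jug with a handle, 84 mm across, 100 mm high, standing loose on the table beside the deck; origin at the centre of its underside.
- glass: Bystander: open juice glass, 68 mm across, 110 mm high, standing loose on the table beside the deck; origin at the centre of its underside.
Things that resemble listed ones, but are neither listed nor needed, are in the scene too. Several things have the shape of the orange; the one meant has the colours described above.

How it is judged:
At the end, for the whole second after the job is handed in: The orange rests at the bottom of the well (its centre under 55 mm above the table and within 15 mm of the well's axis), the lemon lies on the deck inside the curb, and the wheel stands still a quarter turn on from its zero (within 0.24 rad of plus or minus 1.571), no spoke over the well's mouth (z of orange in the frame of feeder below 0.055 m and horizontal distance between orange and well below 0.015 m and linear speed of orange below 0.03 m/s and z of lemon in the frame of feeder above 0.112 m and horizontal distance between lemon and feeder below 0.125 m and (value of joint wheel between 1.33 and 1.81 rad or value of joint wheel between -1.81 and -1.33 rad) and velocity of joint wheel between -0.05 and 0.05 rad/s); the robot touches nothing.
It fails at once if the robot touches the orange or the lemon (contact force between any of the fingers, the arm and orange above 0.3 N or contact force between any of the fingers, the arm and lemon above 0.3 N).
It fails at once if a fruit is lifted off the deck (height (world z) of orange above 0.15 m or height (world z) of lemon above 0.143 m).
It fails at once if the lemon falls into the well or off the deck (height (world z) of lemon below 0.1 m).
It fails at once if the jug or glass is moved more than 3 cm or lifted (distance of any of jug, glass from where it was at the start of the episode above 0.03 m).
It also fails if it takes over 48 s, if anything falls off the work surface, if the arm or the gripper's body presses on something with over 40 N, if the wrist force passes 120 N, or if a joint passes its speed limit or range.

## Robot

A 6-joint arm with a two-finger parallel gripper is mounted at the origin on the work surface. World frame = base frame: x ahead of the robot, y to its left, z up, the work surface at z = 0. Lengths are in m, angles in rad, forces in N, time in s.
With the tool pointing down it reaches from about 0.15 to 0.775 m from the base axis. Payload 6.1 kg.
Tool frame: the origin (TCP) lies midway between the tips of the shut fingers; the grasp point (between the pads) lies 19 mm behind it; x points along the fingers, y is the direction in which the jaws open and shut, and the axes are right-handed (so a half turn about x gives the same grasp; the last joint's range is limited). The gripper opens to 85 mm and grips with 20 to 120 N. Pads are 22 mm wide; open, the fingers measure 114 mm over their backs; the gripper's body (76 mm by 85 mm) begins 54 mm behind the grasp point. The pads swing forward as they close: fully open they stand 13 mm farther back than shut.
Start: joints at [-1.191, 0.126, -0.04, 1.405, 0, 1.571], TCP at [0.195, -0.488, 0.2] pointing down, gripper open.
Joint ranges: [-2.72, 2.72], [-0.95, 1.95], [-1.27, 1.35], [-1.78, 2.02], [-1.46, 1.47], [-3.14, 3.14]. Speed limits (rad/s): [2.39, 2.39, 3.01, 3.14, 3.14, 3.14].

## Interface

Orientations are given as a unit quaternion [x, y, z, w].
In Python, from station import readout, get_image, camera_model, manip gives the robot as it stands.
- The arm moves only by the tool play_rows, never from a script. Its argument "deltas" is a list of rows, each a list of 7 numbers: the shift along the tool's x, y, z in units of 30 mm (1.0 is 30 mm), then the turn, a rotation vector about the tool's x, y, z in units of 6 degrees (1.0 is 6 degrees), then the opening, from 0 (shut) to 1 (fully open). In form: [[x, y, z, ax, ay, az, hand], ...]. A call has 1 to 8 rows; each row shifts and turns the pose as measured when the row begins, along the tool's axes as they then stand; what a row does not reach is not made up. A row lasts 1/12 s, in which the tool goes at most 41.7 mm and 7.16 degrees, less where a joint would pass 70% of its speed; a pose out of reach is approached as far as the arm can. A call is refused whole if a number of a shift passes 1 or a number of a turn 1, either way. A call with a gripper value outside its range is refused whole. The fingers move at their own pace and stop on an object; the grip force is fixed at half the most. Time passes only in rows, so rows that do not move let the fingers close. It gives the time, the measured TCP pose, the force and the opening at its end, in the units of the state.
- readout.get_state(): the state, without advancing time (a new reading comes with each control period).
- get_image(name): name is "scene" or "top"; returns the picture (400x640x3 uint8, red, green, blue); there is no depth.
- camera_model(name): a dict with "K" (3x3 intrinsics, pixels), "dist_coeffs" ([k1, k2, p1, p2, k3] as OpenCV has them; the pictures are not rectified), "camera_from_world" (4x4, takes a point from world to camera coordinates). Camera axes: x right, y down, z forward; pixel columns grow to the right and rows downward; lengths in m; the calibration is good to about 2 mm. A picture is of the moment at which its call begins. camera_model takes no time and is no camera call.
- manip.sign_off(): hands the job in, once; it reports no verdict.
The state is a dict: "t": time; "joints": joint angles; "joint_vel": joint speeds; "tau": joint torques, N m; "ee_pos": TCP position; "eef_rot": TCP orientation; "contact_force": force on the tool from outside, world axes, zero at the start; "torque": the same for the moment, N m; "gripper_width": finger opening in m.
Only numpy, scipy, OpenCV 4.12 (cv2) and the standard library are available. Lean on these libraries where they do the work, as an engineer would, in place of code of your own. Each camera call takes 0.05 s, during which the arm holds its last target.

## Working session

There is one attempt and no reset: what is moved stays moved. The work goes in short steps, Python scripts to look and compute and a tool call to move; the robot and the scene stay as the last step left them, time stands still between calls to the robot, and variables do not carry over. Pictures are saved under pics/ and viewed, and the job is handed in when it is done.

Besides the shell and the picture viewer there is one more tool, called as name(argument=value, ...) on one line, values as JSON. play_rows: Moves the arm, as the interface text tells. Its arguments: {"type":"object","properties":{"deltas":{"type":"array"}},"required":["deltas"]}

```bash
mkdir -p pics; ls
python3 - <<'E'
from station import readout,get_image,camera_model
import cv2,json
for n in("scene","top"):
    cv2.imwrite(f"pics/{n}0.png",get_image(n)[:,:,::-1])
    m=camera_model(n);print(n,m)
print(readout.get_state())
E
```

```text
pics
scene {'K': array([[470.86202801,   0.        , 318.44958824],
       [  0.        , 470.86202801, 205.48218203],
       [  0.        ,   0.        ,   1.        ]]), 'dist_coeffs': array([-0.00280505,  0.        ,  0.        ,  0.        ,  0.        ]), 'camera_from_world': array([[-0.69707892,  0.7168169 ,  0.01595329,  0.37559339],
       [ 0.49495121,  0.49718241, -0.71262399, -0.21737279],
       [-0.51875262, -0.48885906, -0.70136477,  1.45053891],
       [ 0.        ,  0.        ,  0.        ,  1.        ]])}
top {'K': array([[364.94668141,   0.        , 321.62525132],
       [  0.        , 364.94668141, 198.45046807],
       [  0.        ,   0.        ,   1.        ]]), 'dist_coeffs': array([-0.07389343,  0.        ,  0.        ,  0.        ,  0.        ]), 'camera_from_world': array([[-1.75653304e-02, -9.99845213e-01, -1.00508238e-03,
         5.93039168e-02],
       [-9.96879739e-01,  1.75905862e-02, -7.69503572e-02,
         5.73737157e-01],
       [ 7.69561262e-02, -3.49712187e-04, -9.97034419e-01,
         8.46472512e-01],
       [ 0.00000000e+00,  0.00000000e+00,  0.00000000e+00,
         1.00000000e+00]])}
{'t': 0.1, 'joints': array([-1.19100312e+00,  1.26323209e-01, -4.04924106e-02,  1.40541788e+00,
       -3.31673849e-05,  1.57078980e+00]), 'joint_vel': array([ 0.00022211, -0.00161647,  0.00278225, -0.00070877,  0.00041059,
       -0.00053231]), 'tau': array([ 1.85516794e-03, -4.36902559e+01,  3.53606844e+01,  1.36289824e-02,
        1.13435200e-05, -8.68719667e-06]), 'ee_pos': array([ 0.19446871, -0.48720827,  0.19981122]), 'eef_rot': array([-0.69428762, -0.13397062,  0.69450247, -0.13297708]), 'contact_force': array([ 0.56060716,  0.38606463, -0.39350293]), 'torque': array([-0.0507276 ,  0.02161076, -0.02616377]), 'gripper_width': 0.08538592943150106}
```

View pics/scene0.png

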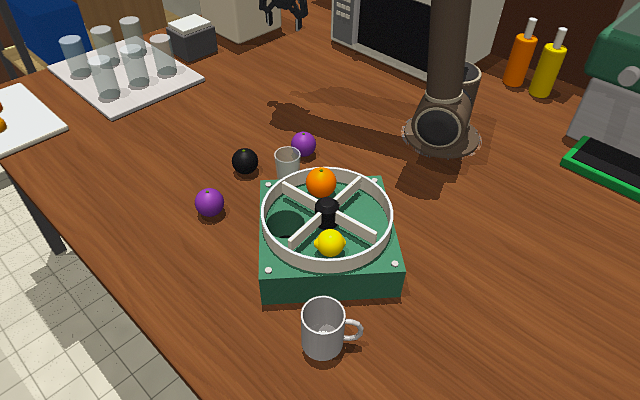

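View pics/top0.png

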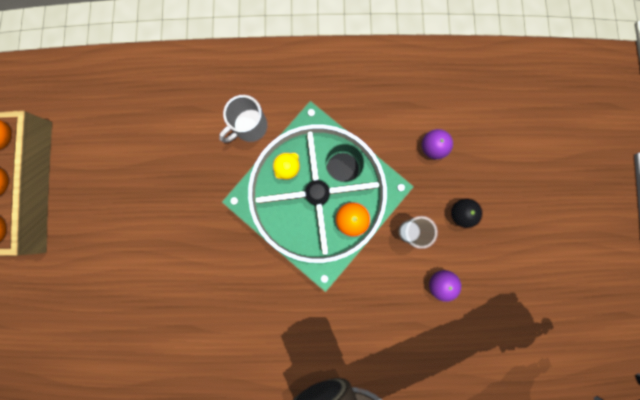

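```bash
cat > h.py <<'E'
import numpy as np,cv2
from station import readout,get_image,camera_model
def ray(n,px,z):
    m=camera_model(n);u=cv2.undistortPoints(np.array(px,float).reshape(-1,1,2),m["K"],m["dist_coeffs"]).reshape(-1,2)
    T=m["camera_from_world"];R=T[:3,:3];c=-R.T@T[:3,3]
    d=np.c_[u,np.ones(len(u))]@R
    return c+d*((z-c[2])/d[:,2])[:,None]
def cen(mask,box):
    x0,y0,x1,y1=box;M=np.zeros_like(mask);M[y0:y1,x0:x1]=mask[y0:y1,x0:x1]
    n,l,s,c=cv2.connectedComponentsWithStats(M.astype(np.uint8));k=1+np.argmax(s[1:,4]);return c[k],s[k],l==k
E
python3 - <<'E'
from h import *
im=get_image("top");hsv=cv2.cvtColor(im,cv2.COLOR_RGB2HSV);H,S,V=[hsv[:,:,i].astype(int) for i in range(3)]
box=(220,98,415,295)
hub,s,_=cen((V<45),(300,175,335,210));print("hub",hub,s);hubw=ray("top",[hub],.152)[0];print(hubw)
org,s,_=cen((S>150)&(H>5)&(H<18)&(V>150),(325,190,380,245));print("orange",org,s,ray("top",[org],.126))
lem,s,_=cen((S>150)&(H>20)&(H<35)&(V>150),(260,140,310,190));print("lemon",lem,s,ray("top",[lem],.119))
well,s,l=cen((V<75),(322,138,372,188));print("well",well,s)
cs,_=cv2.findContours(l.astype(np.uint8),0,1);e=cv2.minEnclosingCircle(max(cs,key=len));print(e)
# green block footprint corners
g=(H>60)&(H<90)&(S>80)
_,s,l=cen(g,box);
cs=cv2.findContours(g[98:295,220:415].astype(np.uint8),0,1)[0]
hull=cv2.convexHull(np.vstack(cs)).reshape(-1,2)+[220,98]
w=ray("top",hull,.09)[:,:2].astype(np.float32)
print("rect",cv2.minAreaRect(w))
wh=(S<60)&(V>170)
ring=wh.copy()
n,l,st,c=cv2.connectedComponentsWithStats(wh[98:295,220:415].astype(np.uint8))
for i in range(1,n):
    if st[i,4]>6: p=c[i]+[220,98];print(st[i],p,ray("top",[p],.09)[0,:2])
k=1+np.argmax(st[1:,4]);cs=cv2.findContours((l==k).astype(np.uint8),0,1)[0]
o=max(cs,key=len).reshape(-1,2)+[220,98];w=ray("top",o,.13)[:,:2].astype(np.float32);print("ring",cv2.minEnclosingCircle(w),cv2.fitEllipse(w))
# spokes: white pixels at 35..115mm at z .14
ys,xs=np.nonzero(wh);P=np.c_[xs,ys];w=ray("top",P,.14)[:,:2]-hubw[:2];r=np.hypot(*w.T);a=np.arctan2(w[:,1],w[:,0])
m=(r>.04)&(r<.118)
for b in range(-180,180,15):
    q=m&(np.degrees(a)>=b)&(np.degrees(a)<b+15)
    if q.sum()>15: print(b,q.sum(),np.degrees(a[q].mean()))
print("spoke4",np.degrees(np.angle(np.exp(4j*a[m]).sum()))/4)
E
```

```text
hub [316.27071823 193.06077348] [306 181  23  24 181]
[0.57580831 0.05989232 0.152     ]
orange [350.82207207 218.98873874] [337 203  33  33 444] [[ 0.52261841 -0.01093528  0.126     ]]
lemon [286.01733102 165.42114385] [273 153  26  26 577] [[0.63916531 0.12388504 0.119     ]]
well [349.5        159.05160142] [329 145  34  36 562]
((344.6771545410156, 162.3503875732422), 17.95977210998535)
rect ((0.5795652866363525, 0.05828586220741272), (0.29722484946250916, 0.2978147268295288), 48.548099517822266)
[  0   0  41  39 666] [242.40690691 118.89339339] [0.75193262 0.22411131]
[88 11  7  7 43] [310.88372093 112.11627907] [0.7641717  0.06990684]
[  28   26  139  139 1952] [315.98360656 193.35911885] [0.58088529 0.06140894]
[ 87  33  12  49 293] [312.3447099  155.37542662] [0.66555059 0.06810123]
[ 8 35  8  7 29] [231.96551724 136.06896552] [0.71304289 0.2474484 ]
[109  84  50  12 308] [353.66883117 187.18181818] [ 0.59307199 -0.02170499]
[177  86   8   7  45] [400.55555556 187.06666667] [ 0.59156839 -0.12533825]
[ 35  93  51  12 312] [279.74358974 196.64102564] [0.57506378 0.14114126]
[11 99  7  8 46] [233.86956522 200.5       ] [0.5683374  0.24256499]
[ 96 106  12  51 306] [321.83660131 229.19281046] [0.50222157 0.04993864]
[181 123  14  21 231] [408.25108225 231.0952381 ] [ 0.49446609 -0.13907143]
[101 177   7   8  43] [324.02325581 278.41860465] [0.3957665  0.04707798]
ring ((0.5794307589530945, 0.05875971540808678), 0.14699576795101166) ((0.5798024535179138, 0.05857699736952782), (0.289619117975235, 0.29013100266456604), 101.23649597167969)
-180 231 -172.32711723881263
-90 228 -81.35900214953854
-15 17 -1.0314124366444983
0 206 5.379952051082477
75 38 88.12401579660197
90 199 94.6263436833824
spoke4 6.337426755087704
```

Run:
```python
from h import *
from scipy.spatial.transform import Rotation as Ro
c=np.array([.5797,.0585])
for p in ([312.34,155.38],[353.67,187.18],[279.74,196.64],[321.84,229.19]):
    w=ray("top",[p],.14)[0,:2]-c;print("spoke",np.hypot(*w),np.degrees(np.arctan2(w[1],w[0])))
# white blobs may include side faces; check scene view of the hub too
im=get_image("scene");hsv=cv2.cvtColor(im,cv2.COLOR_RGB2HSV)
s=readout.get_state();R=Ro.from_quat(s["eef_rot"]).as_matrix();print(R.round(3))
# project check
for n in("scene","top"):
    im=get_image(n)[:,:,::-1].copy();m=camera_model(n)
    T=m["camera_from_world"]
    def pr(P):
        return cv2.projectPoints(np.array(P,float),cv2.Rodrigues(T[:3,:3])[0],T[:3,3],m["K"],m["dist_coeffs"])[0].reshape(-1,2)
    pts=[]
    for a in (5,95,185,275):
        for r in (.03,.128): pts.append([*(c+r*np.array([np.cos(np.radians(a)),np.sin(np.radians(a))])),.14])
    y=np.radians(-41.45)
    for t in np.linspace(0,6.28,24): pts.append([*(c+.092*np.array([np.cos(y),np.sin(y)])+.043*np.array([np.cos(t),np.sin(t)])),.09])
    for t in np.linspace(0,6.28,24): pts.append([*(c+.138*np.array([np.cos(t),np.sin(t)])),.13])
    for p in pr(pts): cv2.circle(im,tuple(int(round(v)) for v in p),1,(255,0,255),-1)
    x0,y0=(215,95) if n=="top" else (240,150)
    cv2.imwrite(f"pics/chk_{n}.png",cv2.resize(im[y0:y0+200,x0:x0+200],None,fx=3,fy=3))
```

```text
spoke 0.07643018104215024 6.344351617452406
spoke 0.07617226637473307 -83.94341879059127
spoke 0.07741474846223227 96.56035711239035
spoke 0.07759798930214644 -173.63995637426234
[[-0.     0.371 -0.929]
 [ 0.001 -0.929 -0.371]
 [-1.    -0.001  0.   ]]
```

View pics/chk_top.png

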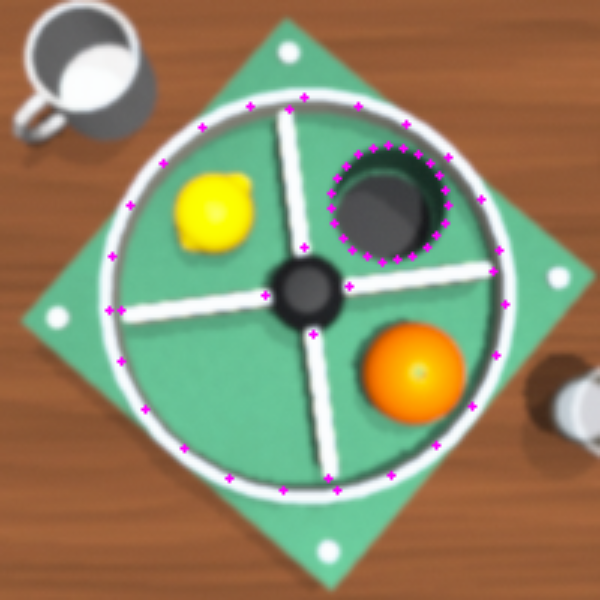

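View pics/chk_scene.png

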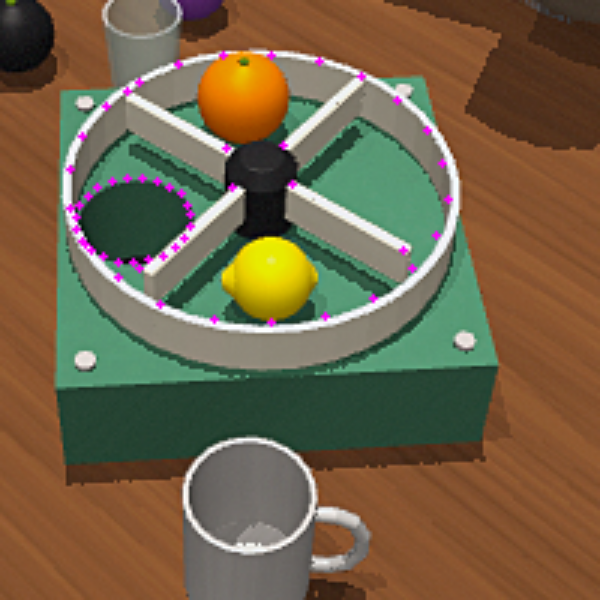

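play_rows(deltas=[[-1, 0, 0, 0, 0, 0, 0], [-1, 0, 0, 0, 0, 0, 0], [0, 0.2, -0.9, -0.5, 0, 0, 0], [0, 0.2, -0.9, -0.5, 0, 0, 0], [0, 0.2, -0.9, -0.5, 0, 0, 0], [0, 0.2, -0.9, -0.5, 0, 0, 0], [0, 0.2, -0.9, -0.5, 0, 0, 0], [0, 0.2, -0.9, -0.5, 0, 0, 0]])

```text
t: 0.97
ee_pos: [0.3538, -0.439, 0.2615]
eef_rot: [-0.664, -0.243, 0.665, -0.24]
contact_force: [0.4, -0.5, -1.1]
gripper_width: -0.0002
```

play_rows(deltas=[[0, 0.2, -1, -0.5, 0, 0, 0], [0, 0.2, -1, -0.5, 0, 0, 0], [0, 0.2, -1, -0.5, 0, 0, 0], [0, 0.2, -1, -0.5, 0, 0, 0], [0, 0.2, -1, -0.5, 0, 0, 0], [0, 0.2, -1, -0.5, 0, 0, 0], [0, 0.2, -1, -0.5, 0, 0, 0], [0, 0.2, -1, -0.5, 0, 0, 0]])

```text
t: 1.63
ee_pos: [0.5506, -0.2779, 0.2591]
eef_rot: [-0.596, -0.382, 0.597, -0.378]
contact_force: [0.7, -0.2, 0.3]
gripper_width: -0.0001
```

play_rows(deltas=[[0, 0.2, -1, -0.5, 0, 0, 0], [0, 0.2, -1, -0.5, 0, 0, 0], [0, 0.2, -1, -0.5, 0, 0, 0], [0, 0.2, -1, -0.5, 0, 0, 0], [0, 0.2, -1, -0.5, 0, 0, 0], [0, 0.2, -1, -0.5, 0, 0, 0], [0, 0.2, -1, -0.5, 0, 0, 0], [0, 0, 0, 0, 0, 0, 0]])

```text
t: 2.3
ee_pos: [0.6539, -0.0733, 0.2553]
eef_rot: [-0.51, -0.492, 0.511, -0.486]
contact_force: [-0.3, -1.4, -1.1]
gripper_width: -0.0001
```

```bash
cat > w.py <<'E'
from h import *
from scipy.spatial.transform import Rotation as Ro
import sys
c=np.array([.5797,.0585])
def show(tgt=None,yaw=None):
    s=readout.get_state();R=Ro.from_quat(s["eef_rot"]).as_matrix();p=s["ee_pos"]
    ya=np.degrees(np.arctan2(R[1,1],R[0,1]));rel=p[:2]-c
    print("t",round(s["t"],2),"p",p.round(4),"yaw_y",ya.round(2),"tilt",R[2].round(3),"pol r,ang",np.hypot(*rel).round(4),np.degrees(np.arctan2(rel[1],rel[0])).round(1),"F",s["contact_force"].round(1),"J",s["joints"].round(2))
    if tgt is not None: print("delta units",(R.T@(np.array(tgt)-p)/.03).round(3),"ax units",round((ya-yaw)/6,2))
E
python3 -c "
from w import *
show([.674,.0428,.26],6.3)"
```

```text
t 2.3 p [ 0.6539 -0.0733  0.2553] yaw_y -2.47 tilt [-1.    -0.007 -0.005] pol r,ang 0.1513 -60.6 F [-0.3 -1.4 -1.1] J [-0.11  0.42  0.46  1.62  0.    1.5 ]
delta units [-0.139  0.501 -3.897] ax units -1.46
```

play_rows(deltas=[[0, 0.1, -0.8, -0.3, 0, 0, 0], [0, 0.15, -0.8, -0.3, 0, 0, 0], [0, 0.15, -0.8, -0.3, 0, 0, 0], [0, 0.2, -0.8, -0.3, 0, 0, 0], [0, 0.2, -0.7, -0.3, 0, 0, 0], [0, 0, 0, 0, 0, 0, 0], [0, 0, 0, 0, 0, 0, 0]])

```text
t: 2.88
ee_pos: [0.6766, 0.0503, 0.2532]
eef_rot: [0.467, 0.533, -0.47, 0.526]
contact_force: [-0.2, -0.9, 0.7]
gripper_width: -0.0001
```

```bash
python3 -c "
from w import *
show([.674,.0428,.117],6.3)
for n in ('top','scene'):cv2.imwrite('pics/pre_%s.png'%n,get_image(n)[:,:,::-1])"
```

```text
t 2.88 p [0.6766 0.0503 0.2532] yaw_y 7.0 tilt [-1.    -0.01  -0.006] pol r,ang 0.0972 -4.8 F [-0.2 -0.9  0.7] J [0.07 0.46 0.53 1.65 0.01 1.52]
delta units [ 4.539 -0.07   0.265] ax units 0.12
```

View pics/pre_scene.png

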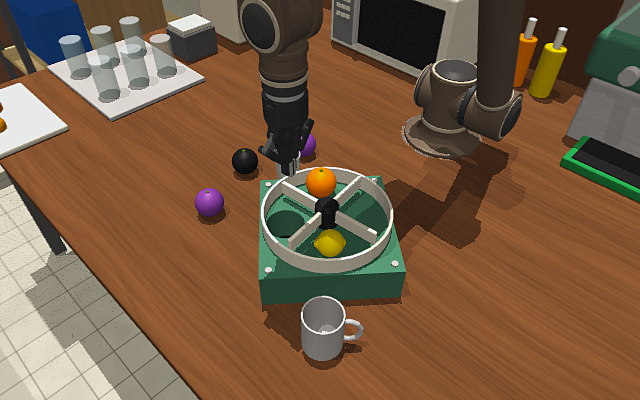

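View pics/pre_top.png

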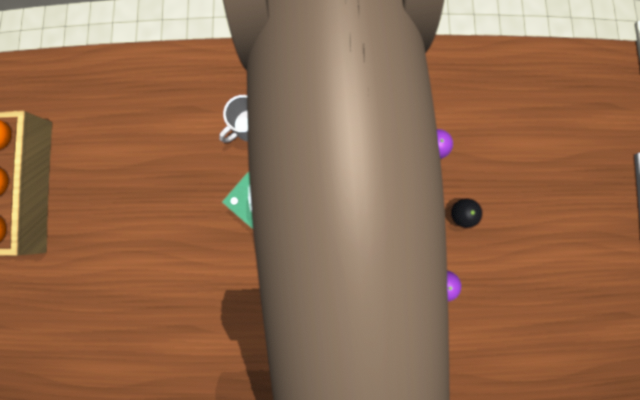

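play_rows(deltas=[[0, -0.1, 0.3, 0.1, 0, 0, 0], [0.7, 0, 0, 0, 0, 0, 0], [0.7, 0, 0, 0, 0, 0, 0], [0.7, 0, 0, 0, 0, 0, 0], [0, 0, 0, 0, 0, 0, 0]])

```text
t: 3.4
ee_pos: [0.6736, 0.0315, 0.1905]
eef_rot: [0.474, 0.526, -0.475, 0.522]
contact_force: [-0.0, 0.7, -1.0]
gripper_width: 0.0
```

```bash
python3 -c "
from w import *
show([.674,.0428,.117],6.3)
for n in ('scene',):cv2.imwrite('pics/pre2_%s.png'%n,cv2.resize(get_image(n)[100:300,200:440,::-1],None,fx=3,fy=3))"
```

```text
t 3.4 p [0.6736 0.0315 0.1905] yaw_y 5.67 tilt [-1.    -0.006 -0.003] pol r,ang 0.0977 -16.0 F [-0.   0.7 -1. ] J [0.05 0.43 0.34 1.48 0.   1.52]
delta units [ 2.449  0.064 -0.365] ax units -0.1
```

View pics/pre2_scene.png

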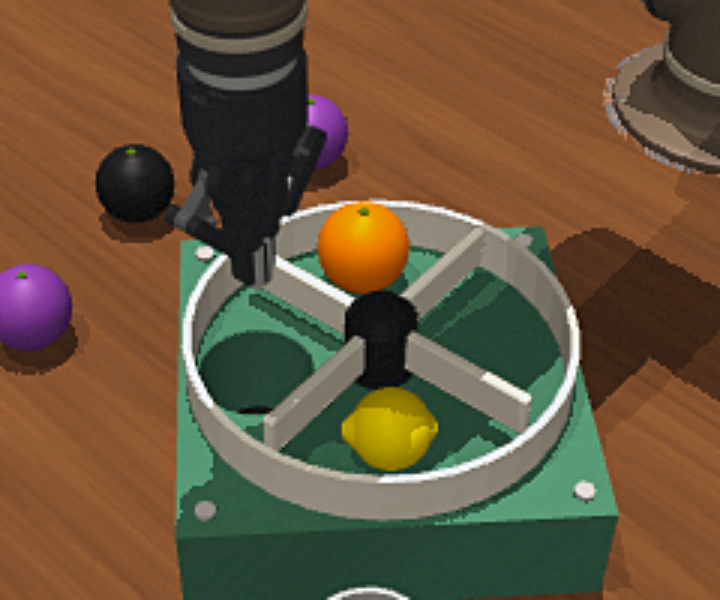

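play_rows(deltas=[[0.75, 0, 0, 0, 0, 0, 0], [0.75, 0, 0, 0, 0, 0, 0], [0.75, 0, 0, 0, 0, 0, 0], [0, 0, 0, 0, 0, 0, 0], [0, 0, 0, 0, 0, 0, 0]])

```text
t: 3.87
ee_pos: [0.6764, 0.0256, 0.1335]
eef_rot: [0.479, 0.521, -0.475, 0.523]
contact_force: [-0.8, 0.0, 1.1]
gripper_width: -0.0
```

```bash
python3 -c "
from w import *
show([.674,.0428,.119],6.3)
for n in ('scene',):cv2.imwrite('pics/pre3_%s.png'%n,cv2.resize(get_image(n)[100:300,200:440,::-1],None,fx=3,fy=3))"
```

```text
t 3.87 p [0.6764 0.0256 0.1335] yaw_y 5.2 tilt [-1.     0.007 -0.002] pol r,ang 0.1022 -18.8 F [-0.8  0.   1.1] J [0.04 0.42 0.2  1.34 0.   1.52]
delta units [ 0.482 -0.032 -0.577] ax units -0.18
```

View pics/pre3_scene.png

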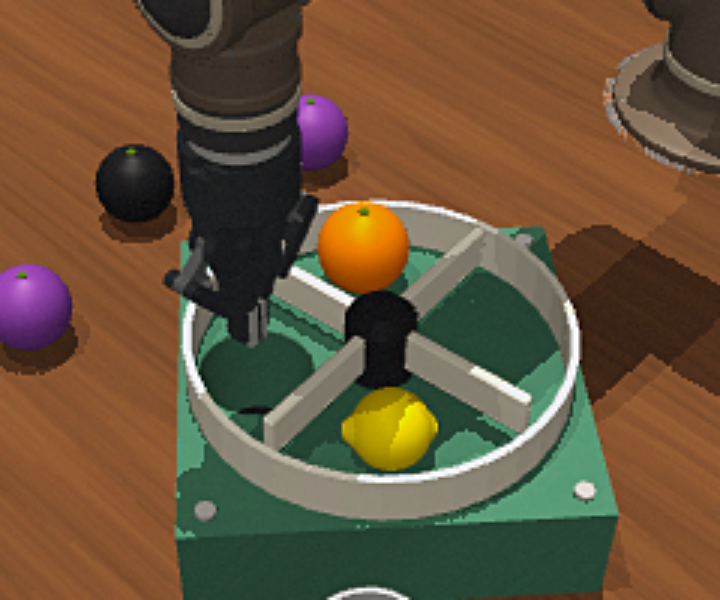

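play_rows(deltas=[[0.45, 0, 0, 0, 0, 0, 0], [0, -0.1, -0.3, -0.1, 0, 0, 0], [0, -0.1, -0.3, -0.1, 0, 0, 0], [0, 0, 0, 0, 0, 0, 0]])

```text
t: 4.25
ee_pos: [0.6715, 0.0432, 0.128]
eef_rot: [0.476, 0.523, -0.467, 0.53]
contact_force: [-0.5, 0.2, 0.1]
gripper_width: 0.0001
```

```bash
python3 -c "
from w import *
show([.674,.0428,.119],6.3)"
```

```text
t 4.25 p [0.6715 0.0432 0.128 ] yaw_y 6.37 tilt [-1.     0.016 -0.001] pol r,ang 0.0931 -9.5 F [-0.5  0.2  0.1] J [0.06 0.4  0.16 1.31 0.   1.52]
delta units [0.303 0.076 0.021] ax units 0.01
```

play_rows(deltas=[[0.3, 0.05, 0, 0, 0, -0.15, 0], [0, 0, -0.3, 0, 0, 0, 0], [0, 0, -0.14, -0.4, 0, 0, 0], [0, 0, -0.14, -0.4, 0, 0, 0], [0, 0, -0.14, -0.4, 0, 0, 0], [0, 0, -0.14, -0.4, 0, 0, 0]])

```text
t: 4.75
ee_pos: [0.6708, 0.0734, 0.1225]
eef_rot: [0.424, 0.566, -0.422, 0.567]
contact_force: [-0.2, -0.6, -0.2]
gripper_width: -0.0
```

```bash
python3 -c "
from w import *
show()
for n in ('scene',):cv2.imwrite('pics/p4_%s.png'%n,cv2.resize(get_image(n)[100:300,200:440,::-1],None,fx=3,fy=3))"
```

```text
t 4.75 p [0.6708 0.0734 0.1225] yaw_y 16.45 tilt [-1.     0.004 -0.   ] pol r,ang 0.0924 9.3 F [-0.2 -0.6 -0.2] J [0.11 0.42 0.17 1.32 0.   1.39]
```

View pics/p4_scene.png

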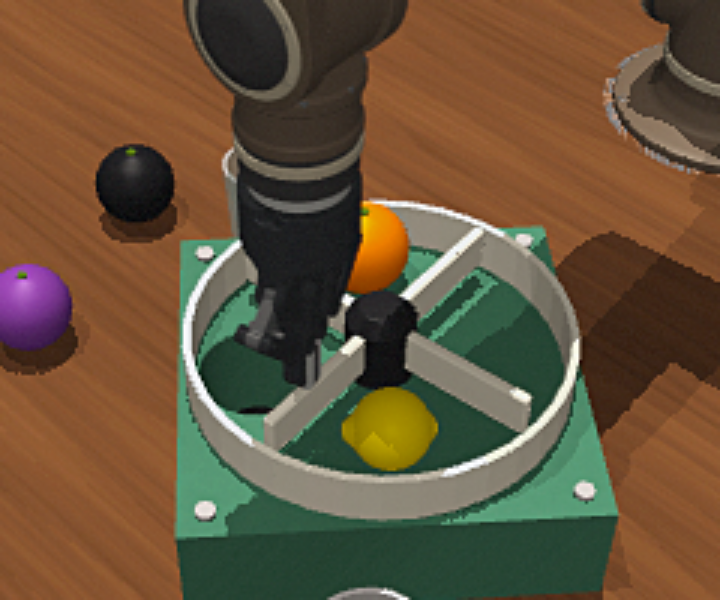

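Run:
```python
from w import *
m=camera_model("scene");T=m["camera_from_world"]
pr=lambda P:cv2.projectPoints(np.array(P,float),cv2.Rodrigues(T[:3,:3])[0],T[:3,3],m["K"],m["dist_coeffs"])[0].reshape(-1,2)
s=readout.get_state();p=s["ee_pos"]
im=get_image("scene")[:,:,::-1].copy()
im=cv2.resize(im[100:300,200:440],None,fx=3,fy=3,interpolation=cv2.INTER_CUBIC)
def dot(P,col):
    for q in pr(P): cv2.circle(im,tuple(int(v) for v in (q-[200,100]+.5)*3),3,col,-1)
dot([p],(0,0,255))
for a,col in((6.3,(255,0,255)),(20,(255,255,0))):
  for k in range(4):
    t=np.radians(a+90*k);dot([[*(c+r*np.array([np.cos(t),np.sin(t)])),.14] for r in(.03,.06,.09,.128)],col)
cv2.imwrite("pics/p4b.png",im)
```

```text
(no output)
```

View pics/p4b.png

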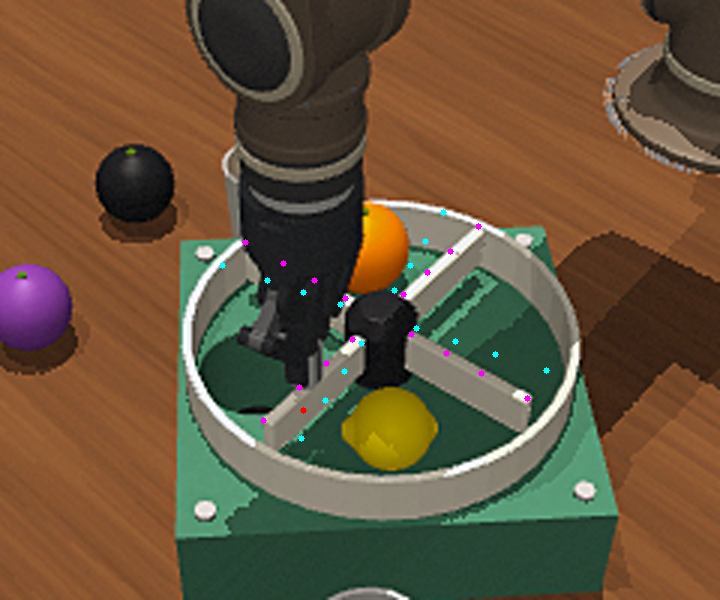

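Run:
```python
from w import *
m=camera_model("scene");T=m["camera_from_world"]
pr=lambda P:cv2.projectPoints(np.array(P,float),cv2.Rodrigues(T[:3,:3])[0],T[:3,3],m["K"],m["dist_coeffs"])[0].reshape(-1,2)
for n,p in(("pre2",[0.6736,0.0315,0.1905]),("pre3",[0.6764,0.0256,0.1335]),("pre_scene full",[0.6766,.0503,.2532])):
    print(n,(pr([p])[0]-[200,100]+.5)*3,pr([p])[0])
    print(" +10mm x,y,z",[ ((pr([np.array(p)+d])-pr([p]))[0]*3).round(1) for d in np.eye(3)*.01])
show()
```

```text
pre2 [255.45697456 311.91218858] [284.65232485 203.47072953]
 +10mm x,y,z [array([-11. ,   7.4]), array([10.2,  7.4]), array([ -0.5, -10.7])]
pre3 [249.60247769 367.71595234] [282.7008259  222.07198411]
 +10mm x,y,z [array([-10.5,   7.3]), array([9.7, 7.4]), array([-0.5, -9.9])]
pre_scene full [268.76980236 258.26132949] [289.08993412 185.58710983]
 +10mm x,y,z [array([-11.5,   7.5]), array([10.9,  7.5]), array([ -0.4, -11.8])]
t 4.85 p [0.6708 0.0737 0.1226] yaw_y 16.38 tilt [-1.     0.004 -0.001] pol r,ang 0.0923 9.5 F [-0.2  0.7  0.5] J [0.11 0.42 0.17 1.32 0.   1.39]
```

Run:
```python
from w import *
m=camera_model("scene");T=m["camera_from_world"]
pr=lambda P:cv2.projectPoints(np.array(P,float),cv2.Rodrigues(T[:3,:3])[0],T[:3,3],m["K"],m["dist_coeffs"])[0].reshape(-1,2)
print("cam",-T[:3,:3].T@T[:3,3])
im=cv2.imread("pics/scene0.png");im=cv2.resize(im[0:60,230:330],None,fx=6,fy=6)
p=np.array([.1945,-.4872,.1998]);y=np.array([.371,-.929,0])
for P,col in(([p],(0,0,255)),([p+[0,0,.013]],(0,255,255)),([p+y*.0427+[0,0,.013]],(255,0,255)),([p-y*.0427+[0,0,.013]],(255,255,0)),([p+y*.0427+[0,0,.038]],(255,0,255)),([p-y*.0427+[0,0,.038]],(255,255,0))):
    q=pr(P)[0];print(q);cv2.circle(im,tuple(int(v) for v in (q-[230,0]+.5)*6),4,col,-1)
cv2.imwrite("pics/init.png",im)
im=cv2.imread("pics/pre_scene.png");im=cv2.resize(im[80:220,230:340],None,fx=5,fy=4)
cv2.imwrite("pics/prez.png",im)
```

```text
cam [1.12187801 0.54795133 0.85645986]
[283.97401485  41.05605309]
[283.82396323  36.98563109]
[271.27473636  34.43091008]
[296.57038275  39.58118275]
[270.82996096  26.48831944]
[296.43219018  31.57598231]
```

View pics/init.png

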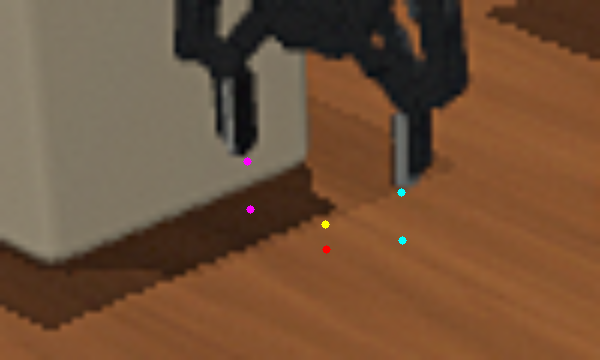

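play_rows(deltas=[[-0.3, 0, 0, 0, 0, 0, 0], [0, 0, 0.4, 0.5, 0, 0, 0], [0, 0, 0.4, 0.5, 0, 0, 0], [0, 0, 0.3, 0.5, 0, 0, 0], [0, 0, 0, 0, 0, 0, 0]])

```text
t: 5.27
ee_pos: [0.6793, 0.0423, 0.1349]
eef_rot: [0.471, 0.528, -0.468, 0.53]
contact_force: [0.6, 0.6, -0.4]
gripper_width: -0.0005
```

```bash
python3 -c "
from w import *
show([.674,.0400,.096],6.3)"
```

```text
t 5.27 p [0.6793 0.0423 0.1349] yaw_y 6.79 tilt [-1.     0.004 -0.001] pol r,ang 0.1009 -9.3 F [ 0.6  0.6 -0.4] J [0.06 0.43 0.21 1.35 0.   1.51]
delta units [ 1.294 -0.19   0.055] ax units 0.08
```

play_rows(deltas=[[0, -0.2, 0.1, 0.1, 0, 0, 0], [0.4, 0, 0, 0, 0, 0, 0], [0.4, 0, 0, 0, 0, 0, 0], [0, 0, 0, 0, 0, 0, 0]])

```text
t: 5.6
ee_pos: [0.6738, 0.0384, 0.1124]
eef_rot: [0.474, 0.525, -0.47, 0.528]
contact_force: [-0.1, 0.1, -0.0]
gripper_width: 0.0005
```

```bash
python3 -c "
from w import *
show([.674,.0400,.096],6.3)
for n in ('scene',):cv2.imwrite('pics/p5_%s.png'%n,cv2.resize(get_image(n)[100:300,200:440,::-1],None,fx=3,fy=3))"
```

```text
t 5.6 p [0.6738 0.0384 0.1124] yaw_y 6.18 tilt [-1.     0.007 -0.001] pol r,ang 0.0962 -12.0 F [-0.1  0.1 -0. ] J [0.06 0.42 0.15 1.3  0.   1.52]
delta units [ 0.547  0.01  -0.05 ] ax units -0.02
```

View pics/p5_scene.png

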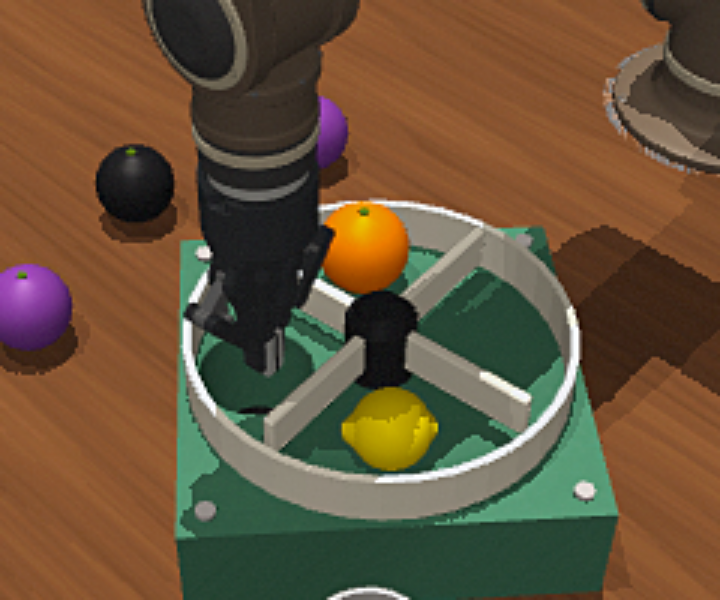

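play_rows(deltas=[[0.35, 0, 0, 0, 0, -0.1, 0], [0.25, 0, 0, 0, 0, 0, 0], [0, 0, 0, 0, 0, 0, 0], [0, 0, -0.2, 0, 0, 0, 0], [0, 0, -0.14, -0.4, 0, 0, 0], [0, 0, -0.14, -0.4, 0, 0, 0]])

```text
t: 6.15
ee_pos: [0.6719, 0.054, 0.094]
eef_rot: [0.448, 0.547, -0.45, 0.545]
contact_force: [0.0, 0.4, 0.7]
gripper_width: 0.0002
```

```bash
python3 -c "
from w import *
show()
for n in ('scene',):cv2.imwrite('pics/p6_%s.png'%n,cv2.resize(get_image(n)[100:300,200:440,::-1],None,fx=3,fy=3))"
```

```text
t 6.15 p [0.6719 0.054  0.094 ] yaw_y 11.12 tilt [-1.    -0.004 -0.002] pol r,ang 0.0923 -2.8 F [0.  0.4 0.7] J [0.08 0.43 0.13 1.27 0.   1.46]
```

View pics/p6_scene.png

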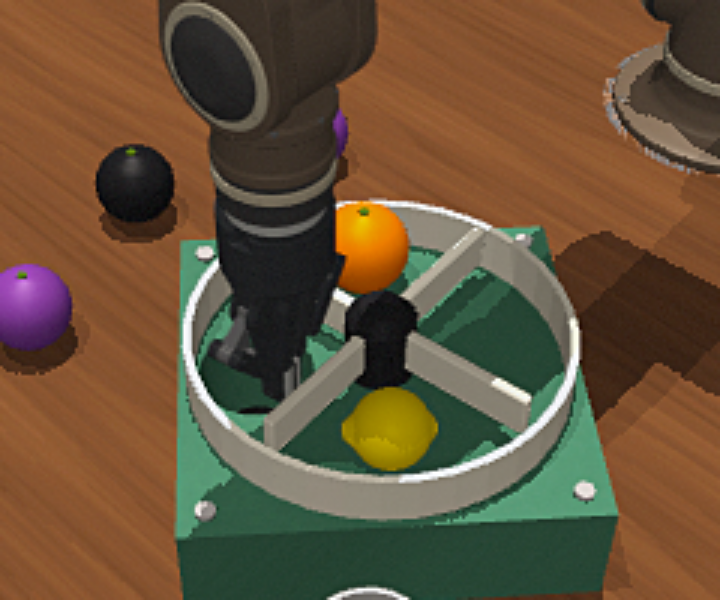

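play_rows(deltas=[[0, 0, -0.14, -0.3, 0, 0, 0], [0, 0, -0.14, -0.3, 0, 0, 0], [0, 0, -0.14, -0.4, 0, 0, 0], [0, 0, -0.14, -0.4, 0, 0, 0]])

```text
t: 6.53
ee_pos: [0.6691, 0.071, 0.0949]
eef_rot: [0.405, 0.579, -0.407, 0.579]
contact_force: [0.8, -1.2, -1.2]
gripper_width: -0.0003
```

```bash
python3 -c "
from w import *
show()
for n in ('scene',):cv2.imwrite('pics/p7_%s.png'%n,cv2.resize(get_image(n)[100:300,200:440,::-1],None,fx=3,fy=3))"
```

```text
t 6.53 p [0.6691 0.071  0.0949] yaw_y 19.88 tilt [-1.    -0.002  0.002] pol r,ang 0.0903 7.9 F [ 0.8 -1.2 -1.2] J [ 0.11  0.42  0.12  1.27 -0.    1.33]
```

View pics/p7_scene.png

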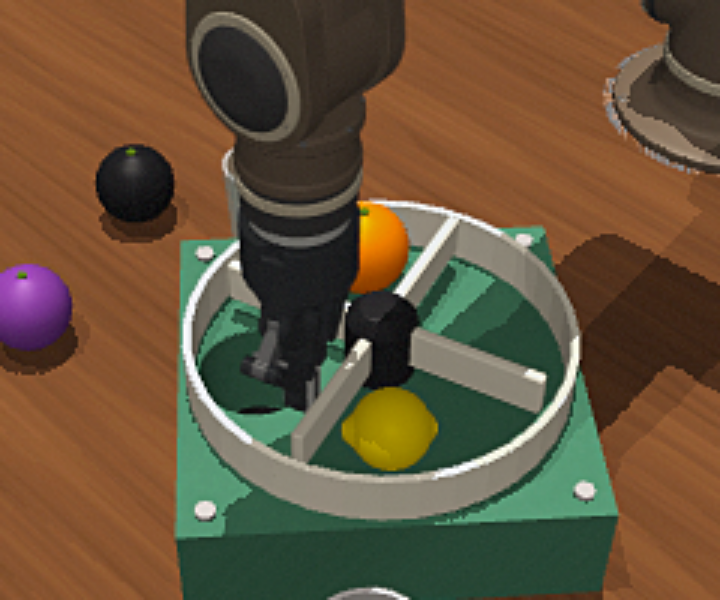

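play_rows(deltas=[[0, 0.05, -0.14, -0.4, 0, 0, 0], [0, 0.05, -0.14, -0.4, 0, 0, 0], [0, 0.05, -0.14, -0.4, 0, 0, 0], [0, 0.05, -0.14, -0.4, 0, 0, 0], [0, 0.05, -0.14, -0.4, 0, 0, 0], [0, 0.05, -0.14, -0.4, 0, 0, 0], [0, 0.05, -0.14, -0.4, 0, 0, 0], [0, 0.05, -0.14, -0.4, 0, 0, 0]])

```text
t: 7.25
ee_pos: [0.6631, 0.1054, 0.0956]
eef_rot: [0.299, 0.639, -0.304, 0.64]
contact_force: [0.3, -1.4, -0.3]
gripper_width: 0.0
```

```bash
python3 -c "
from w import *
show()
for n in ('scene',):cv2.imwrite('pics/p8_%s.png'%n,cv2.resize(get_image(n)[100:300,200:440,::-1],None,fx=3,fy=3))"
```

```text
t 7.25 p [0.6631 0.1054 0.0956] yaw_y 39.51 tilt [-1.    -0.006  0.005] pol r,ang 0.0957 29.4 F [ 0.3 -1.4 -0.3] J [ 0.16  0.42  0.12  1.27 -0.01  1.04]
```

View pics/p8_scene.png

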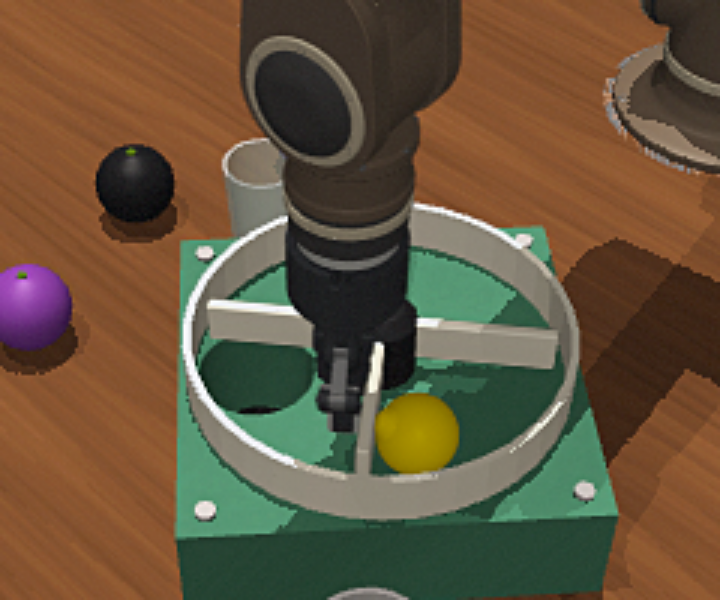

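play_rows(deltas=[[0, 0.03, -0.14, -0.4, 0, 0, 0], [0, 0.03, -0.14, -0.4, 0, 0, 0], [0, 0.03, -0.14, -0.4, 0, 0, 0], [0, 0.03, -0.14, -0.4, 0, 0, 0], [0, 0.03, -0.14, -0.4, 0, 0, 0], [0, 0.03, -0.14, -0.4, 0, 0, 0], [0, 0.03, -0.14, -0.4, 0, 0, 0], [0, 0.03, -0.14, -0.4, 0, 0, 0]])

```text
t: 7.97
ee_pos: [0.6441, 0.1325, 0.0962]
eef_rot: [0.187, 0.679, -0.194, 0.683]
contact_force: [1.0, -1.8, -0.4]
gripper_width: -0.0001
```

```bash
python3 -c "
from w import *
show()
for n in ('scene',):cv2.imwrite('pics/p9_%s.png'%n,cv2.resize(get_image(n)[100:300,200:440,::-1],None,fx=3,fy=3))"
```

```text
t 7.97 p [0.6441 0.1325 0.0962] yaw_y 58.78 tilt [-1.    -0.009  0.008] pol r,ang 0.0981 48.9 F [ 1.  -1.8 -0.4] J [ 0.21  0.39  0.08  1.26 -0.01  0.75]
```

View pics/p9_scene.png

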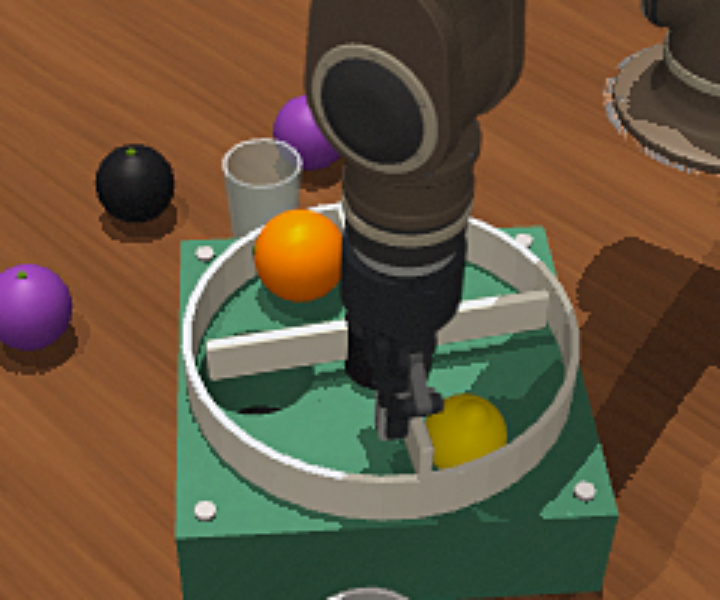

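play_rows(deltas=[[0, 0.01, -0.14, -0.4, 0.05, 0, 0], [0, 0.01, -0.14, -0.4, 0.05, 0, 0], [0, 0.01, -0.14, -0.4, 0, 0, 0], [0, 0.01, -0.14, -0.4, 0, 0, 0], [0, 0.01, -0.14, -0.4, 0, 0, 0], [0, 0.01, -0.14, -0.4, 0, 0, 0]])

```text
t: 8.52
ee_pos: [0.6243, 0.1459, 0.0972]
eef_rot: [0.102, 0.7, -0.106, 0.699]
contact_force: [0.5, -0.1, -0.4]
gripper_width: 0.0003
```

```bash
python3 -c "
from w import *
show()
for n in ('scene',):cv2.imwrite('pics/p10_%s.png'%n,cv2.resize(get_image(n)[100:300,200:440,::-1],None,fx=3,fy=3))"
```

```text
t 8.52 p [0.6243 0.1459 0.0972] yaw_y 73.08 tilt [-1.    -0.005 -0.001] pol r,ang 0.0981 63.0 F [ 0.5 -0.1 -0.4] J [ 0.23  0.36  0.04  1.25 -0.    0.53]
```

View pics/p10_scene.png

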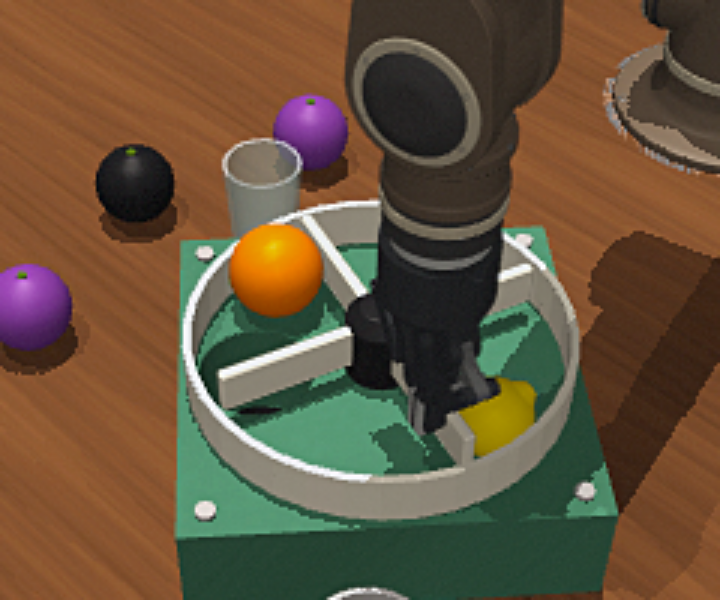

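play_rows(deltas=[[0.03, 0.01, -0.14, -0.4, 0, 0, 0], [0, 0.01, -0.14, -0.4, 0, 0, 0], [0.02, 0.01, -0.14, -0.4, 0, 0, 0], [0, 0.01, -0.12, -0.4, 0, 0, 0], [0, 0.01, -0.12, -0.35, 0, 0, 0], [0, 0.01, -0.1, -0.3, 0, 0, 0], [0, 0.01, -0.1, -0.3, 0, 0, 0]])

```text
t: 9.15
ee_pos: [0.6022, 0.1539, 0.0978]
eef_rot: [0.012, 0.705, -0.012, 0.709]
contact_force: [0.7, -0.0, -0.6]
gripper_width: -0.0001
```

```bash
python3 -c "
from w import *
show()
for n in ('scene',):cv2.imwrite('pics/p11_%s.png'%n,cv2.resize(get_image(n)[100:300,200:440,::-1],None,fx=3,fy=3))"
```

```text
t 9.15 p [0.6022 0.1539 0.0978] yaw_y 88.03 tilt [-1.    -0.001  0.005] pol r,ang 0.098 76.8 F [ 0.7 -0.  -0.6] J [ 0.25  0.32 -0.02  1.23 -0.    0.29]
```

View pics/p11_scene.png

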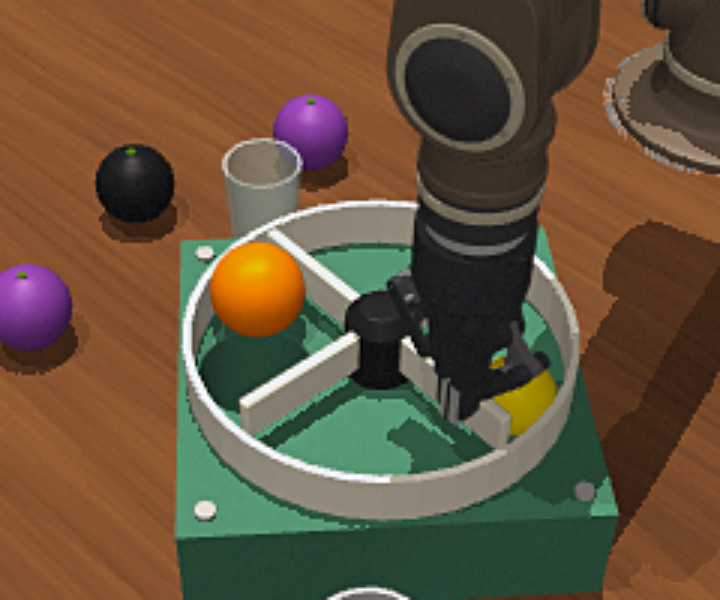

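play_rows(deltas=[[0, 0.01, -0.1, -0.3, 0, 0, 0], [0, 0.01, -0.1, -0.3, 0, 0, 0], [0, 0.01, -0.08, -0.2, 0, 0, 0]])

```text
t: 9.45
ee_pos: [0.5946, 0.1553, 0.0984]
eef_rot: [-0.016, 0.705, 0.016, 0.709]
contact_force: [1.4, 0.4, -0.2]
gripper_width: 0.0
```

```bash
cat > sp.py <<'E'
from w import *
def spoke(name):
    show()
    im=get_image("scene");cv2.imwrite('pics/%s.png'%name,cv2.resize(im[100:300,200:440,::-1],None,fx=3,fy=3))
    hsv=cv2.cvtColor(im,cv2.COLOR_RGB2HSV);wh=(hsv[:,:,1]<45)&(hsv[:,:,2]>185)
    ys,xs=np.nonzero(wh);w=ray("scene",np.c_[xs,ys],.14)[:,:2]-c;r=np.hypot(*w.T);a=np.degrees(np.arctan2(w[:,1],w[:,0]))
    m=(r>.04)&(r<.12);h,e=np.histogram(a[m],bins=72,range=(-180,180))
    print([(int(e[i]),int(h[i])) for i in range(72) if h[i]>12])
    for lo in np.arange(-180,180,5):
        pass
    return w[m],a[m]
E
python3 -c "
from sp import *
spoke('p12')"
```

```text
t 9.45 p [0.5946 0.1553 0.0984] yaw_y 92.62 tilt [-1.     0.     0.006] pol r,ang 0.0979 81.2 F [ 1.4  0.4 -0.2] J [ 0.26  0.31 -0.04  1.22 -0.    0.21]
[(-95, 41), (-90, 56), (0, 92), (5, 23), (85, 15)]
```

View pics/p12.png

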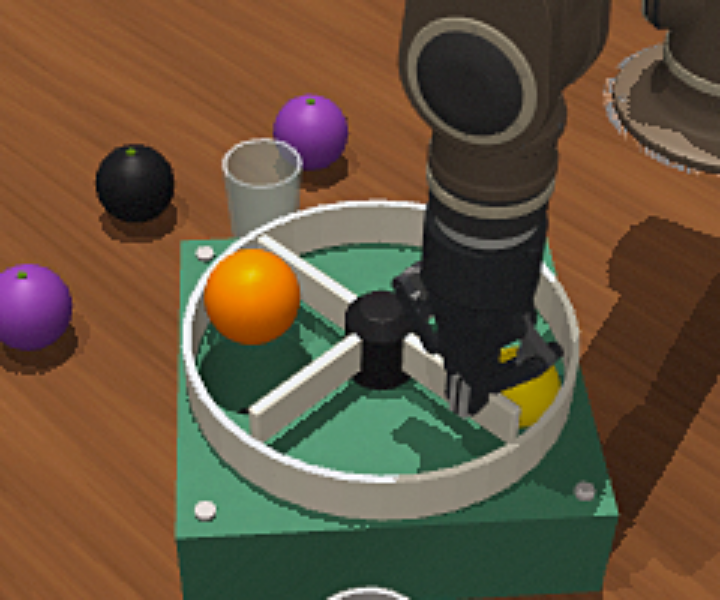

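```bash
cat >> sp.py <<'E'
def fruit():
    im=get_image("scene");hsv=cv2.cvtColor(im,cv2.COLOR_RGB2HSV);H,S,V=[hsv[:,:,i].astype(int) for i in range(3)]
    m=(S>150)&(H>3)&(H<18)&(V>60)
    k,s,_=cen(m,(255,150,400,300));print("orange px",k,s)
    wl=c+.092*np.array([np.cos(np.radians(-41.45)),np.sin(np.radians(-41.45))])
    for z in(.126,.08,.041):
        w=ray("scene",[k],z)[0,:2];print(z,w.round(4),"from well",np.hypot(*(w-wl)).round(4),"r,ang",np.hypot(*(w-c)).round(4),np.degrees(np.arctan2(*(w-c)[::-1])).round(1))
E
python3 -c "
from sp import *
fruit()"
```

```text
orange px [261.30114723 199.25143403] [ 255  150   22  150 1046]
0.126 [ 0.6579 -0.0652] from well 0.0635 r,ang 0.1464 -57.7
0.08 [ 0.6287 -0.1038] from well 0.1034 r,ang 0.1696 -73.2
0.041 [ 0.604  -0.1366] from well 0.1414 r,ang 0.1966 -82.9
```

```bash
sed -i 's/(S>150)&(H>3)&(H<18)&(V>60)/(S>215)\&(H>5)\&(H<20)\&(V>150)/' sp.py; python3 -c "
from sp import *
fruit()"
```

```text
orange px [282.92636986 199.50856164] [268 185  31  28 584]
0.126 [ 0.6243 -0.0305] from well 0.0372 r,ang 0.0996 -63.4
0.08 [ 0.5929 -0.067 ] from well 0.0853 r,ang 0.1262 -84.0
0.041 [ 0.5664 -0.0979] from well 0.126 r,ang 0.1569 -94.9
```

play_rows(deltas=[[0, 0.01, -0.1, -0.3, 0, 0, 0], [0, 0.01, -0.08, -0.2, 0, 0, 0], [0, 0.01, -0.08, -0.2, 0, 0, 0]])

```text
t: 9.85
ee_pos: [0.5874, 0.156, 0.0984]
eef_rot: [-0.041, 0.703, 0.042, 0.708]
contact_force: [1.6, 0.1, -0.1]
gripper_width: -0.0003
```

```bash
python3 -c "
from sp import *
spoke('p13');fruit()"
```

```text
t 9.85 p [0.5874 0.156  0.0984] yaw_y 96.73 tilt [-1.     0.001  0.007] pol r,ang 0.0978 85.5 F [ 1.6  0.1 -0.1] J [ 0.26  0.29 -0.06  1.21 -0.    0.14]
[(-90, 50), (-85, 49), (0, 20), (5, 88), (90, 19)]
orange px [284.62650602 229.68072289] [274 223  25  15 166]
0.126 [0.6838 0.0392] from well 0.0545 r,ang 0.1059 -10.5
0.08 [0.6563 0.0072] from well 0.0122 r,ang 0.0922 -33.8
0.041 [ 0.6329 -0.02  ] from well 0.0237 r,ang 0.0948 -55.9
```

View pics/p13.png

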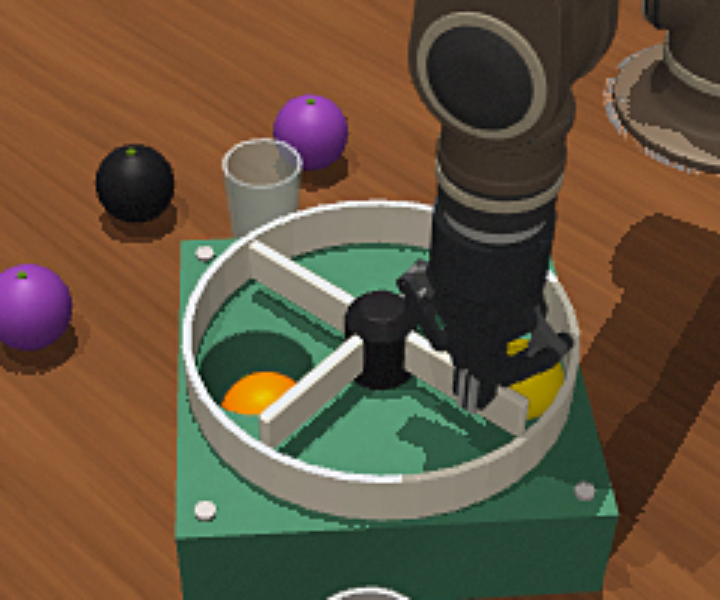

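play_rows(deltas=[[0, 0, 0.4, 0, 0, 0, 0], [0, 0, 0.4, 0, 0, 0, 0], [-0.8, 0, 0, 0, 0, 0, 0], [-1, 0, 0, 0, 0, 0, 0], [-1, 0, 0, 0, 0, 0, 0], [-1, 0, 0, 0, 0, 0, 0], [-1, 0, 0, 0, 0, 0, 0], [0, 0, 0, 0, 0, 0, 0]])

```text
t: 10.62
ee_pos: [0.6057, 0.1571, 0.2439]
eef_rot: [-0.04, 0.709, 0.038, 0.703]
contact_force: [0.7, 0.3, 0.7]
gripper_width: -0.0001
```

```bash
python3 -c "
from sp import *
spoke('p14')"
```

```text
t 10.62 p [0.6057 0.1571 0.2439] yaw_y 96.36 tilt [-1.    -0.002 -0.009] pol r,ang 0.1019 75.2 F [0.7 0.3 0.7] J [ 0.25  0.34  0.33  1.57 -0.    0.14]
[(-180, 34), (-90, 42), (-85, 55), (5, 93), (10, 13), (90, 53), (95, 43), (175, 15)]
```

View pics/p14.png

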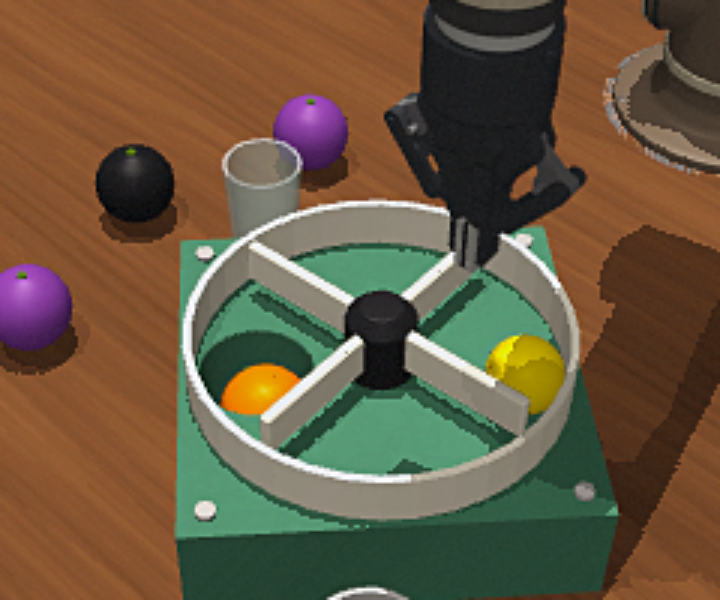

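play_rows(deltas=[[0, 0, 0, 0, 0, 0, 0], [0, 0, 0, 0, 0, 0, 0], [0, 0, 0, 0, 0, 0, 0], [0, 0, 0, 0, 0, 0, 0]])

```text
t: 11.0
ee_pos: [0.6041, 0.1566, 0.2377]
eef_rot: [-0.04, 0.712, 0.038, 0.7]
contact_force: [0.1, 0.2, -0.6]
gripper_width: 0.0002
```

```bash
python3 -c "
from sp import *
w,a=spoke('p15')
for b in (5,95,-87,-177):
    d=(a-b+180)%360-180;m=abs(d)<9;print(b,m.sum(),(b+d[m].mean()).round(2))
cv2.imwrite('pics/fin.png',get_image('scene')[:,:,::-1])"
```

```text
t 11.0 p [0.6041 0.1566 0.2377] yaw_y 96.29 tilt [-1.    -0.003 -0.016] pol r,ang 0.1011 76.0 F [ 0.1  0.2 -0.6] J [ 0.25  0.34  0.32  1.56 -0.    0.14]
[(-180, 32), (-90, 42), (-85, 55), (5, 93), (10, 14), (90, 52), (95, 43), (175, 15)]
5 117 7.58
95 99 94.52
-87 102 -84.34
-177 57 -177.93
```

View pics/fin.png

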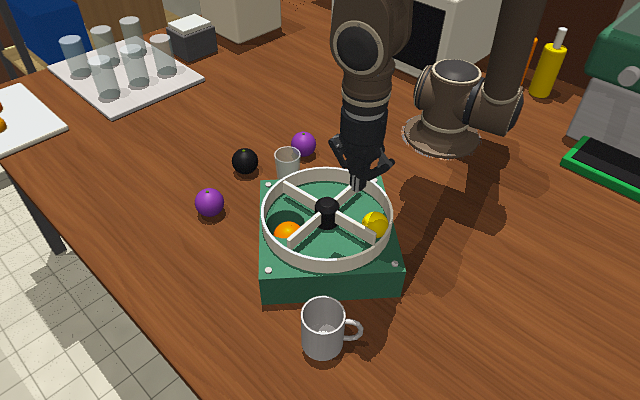

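```bash
python3 -c "
from station import manip
print(manip.sign_off())"
```

```text
the job is handed in; nothing more can be done
None
```

I turned the wheel about a quarter turn anticlockwise with the shut fingertips, pushing on the spoke between the well and the lemon. The orange dropped into the well, and I lifted the finger clear and handed the job in at about 11 s. No verdict was reported.

**Last checks** (from the scene camera; the arm had blocked the top camera when last tried):
- **Wheel:** the spokes give a wheel angle of about 1.6 rad, so no spoke is over the well. The four spoke readings agreed only to about 3°, well inside the 0.24 rad allowed.
- **Orange:** it is seen inside the well below the deck top, partly hidden, so I did not measure its final centre.
- **Lemon:** it is still on the deck inside the curb.
- **Jug and glass:** they appear where they were at the start, by eye.
- **Contact:** tool forces stayed under about 3 N in every reading I took, and the finger is well clear of everything.

**One disagreement:** in the pictures the fingertips sat about 25 mm higher than the reported tool position. My first push passed over the spoke without touching it, so I went 25 mm lower and the second push worked.

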